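# Take the sliding stop off the trimming guide

### The arm

A 6-joint arm with a two-finger parallel gripper is mounted at the origin on the work surface. World frame = base frame: x ahead of the robot, y to its left, z up, the work surface at z = 0. Lengths are in m, angles in degrees, forces in N, time in s.
With the tool pointing down it reaches from about 0.4 to 0.825 m from the base axis. Payload 7 kg.
Tool frame: the origin (TCP) lies midway between the tips of the shut fingers; the grasp point (between the pads) lies 19 mm behind it (r.grasp_offset is the distance from the TCP to the grasp point, in m); z points along the fingers, x is the direction in which the jaws open and shut, and the axes are right-handed (so a half turn about z gives the same grasp; the last joint's range is limited). The gripper opens to 88 mm and grips with 3 to 60 N. Pads are 19 mm wide; open, the fingers measure 130 mm over their backs; the gripper's body (78 mm by 193 mm) begins 47 mm behind the grasp point.
Start: joints at [90.991, 20.546, 0.682, 0, -70.136, -16.507], TCP at [0.181, 0.65, 0.227] pointing down, gripper open.
Joint ranges: [-176.03, 176.03], [-82.01, 121.73], [-58.28, 71.71], [-173.87, 95.51], [-174.79, -0.11], [-173.66, 173.66]. Speed limits (degrees/s): [136.94, 136.94, 172.46, 180, 180, 180].

### API

Orientations are given as [roll, pitch, yaw] about the fixed x, y, z axes, in that order (R = Rz(yaw) Ry(pitch) Rx(roll)).
In Python, from plant import r gives the robot as it stands.
- The arm moves only by the tool step_arm, never from a script. Its argument "deltas" is a list of rows, each a list of 7 numbers: the turn, a rotation vector about the tool's x, y, z in rad, then the shift along the tool's x, y, z in mm, then the opening, from -1 (shut) to 1 (fully open), so that 0 is half open. In form: [[ax, ay, az, x, y, z, grip], ...]. A call has 1 to 10 rows; each row shifts and turns the pose as measured when the row begins, along the tool's axes as they then stand; what a row does not reach is not made up. A row lasts 1/10 s, in which the tool goes at most 50 mm and 8.59 degrees, less where a joint would pass 70% of its speed; a pose out of reach is approached as far as the arm can. A call with a gripper value outside its range is refused whole. The fingers move at their own pace and stop on an object; "squeeze" is the grip in N (left out, the last holds). Time passes only in rows, so rows that do not move let the fingers close. It gives the time, the measured TCP pose, the force and the opening at its end, in the units of the state.
- r.get_state(): the state, without advancing time (a new reading comes with each control period).
- r.capture(name): name is "scene" or "top" or "wrist"; returns the picture (384x512x3 uint8, red, green, blue); there is no depth.
- r.camera_info(name): a dict with "vertical_fov" (degrees; the focal length in pixels is half the picture's height over the tangent of half this angle, whatever the lens; pixels are square), "cx", "cy" (the principal point, pixels), "k1" (the pictures are not rectified: a ray, as slopes to the right and down, at radius r is drawn at 1 + k1 r^2 times it, then the intrinsics apply), "view" (4x4, takes a point from world to camera coordinates). Camera axes: x right, y down, z forward; pixel columns grow to the right and rows downward; lengths in m; the calibration is good to about 2 mm. A picture is of the moment at which its call begins: read the wrist's pose just before it. camera_info takes no time and is no camera call; for the wrist camera it gives the pose at the moment of the call.
- r.close_job(): hands the job in, once; it reports no verdict.
The state is a dict: "time_s": time; "joints": joint angles; "qd": joint speeds; "joint_torque": joint torques, N m; "tcp_pos": TCP position; "eef_rot": TCP orientation; "contact_force": force on the tool from outside, world axes, zero at the start; "moment": the same for the moment, N m; "gripper_width": finger opening in m.
Only numpy, scipy, OpenCV 4.12 (cv2) and the standard library are available. Lean on these libraries where they do the work, as an engineer would, in place of code of your own. Each camera call takes 0.05 s, during which the arm holds its last target.

### The job

Take the green sliding stop off the trimming guide: it is captive in the T-track, so push it along the track until it has come right out of the open end onto the bare wooden ledge, then lift it off and set it down gently, standing on its foot, in the low dark wooden tray. Do not let it fall from a height, and leave the bowl, brush and paperweight where they are.

Things in the scene. Friction and masses are not known exactly. Their poses are not given: they have to be found in the camera images.
- track: Trimming guide, fixed: light wooden base 90 (x) by 450 (y) by 10 mm high, aluminium T-track along its y axis. Origin: centre of underside. Base top = channel floor, z = 10 mm. Track lips from y = -205 to +85 mm, top z = 24 mm, 50 mm wide overall. A black block (y -225 to -205, top z = 30 mm) closes the -y end. Channel 34 mm wide, 9 mm high; slot between the lips 18 mm wide.
- track_mouth (a point): Centre of the track's open end, where the lips end (y = +85 mm of the guide), at channel floor height. Axes as the guide's; +y points out of the open end. Beyond it a bare flat wooden ledge, level with the channel floor, runs 140 mm further and simply ends.
- stop_grip (a point): Centre of the upright green grip rib of the sliding stop (loose, 0.25 to 0.5 kg): 16 mm thick (x), 90 mm long (y), 47 mm high. Its upright end faces, at y = +/-45 mm, are good to push on. 51.5 mm above the foot's underside. Under the rib: green base plate 44 by 90 by 10 mm, top 28 mm above the foot's underside, with a flat steel finger out to x = -51 mm.
- stop_foot (a point): Centre of the underside of the stop's steel T-foot, 30 (x) by 90 (y) by 6 mm, which runs on the channel floor under the lips, with little friction and 2 to 3 mm play; y starts parallel to the track's. Free to lift once this point is over 45 mm past the mouth along +y; wholly on the ledge up to 95 mm past; it tips off the end beyond 140 mm. Stem above it 11 mm wide.
- tray: Low open dark wooden tray with grey lining, fixed, outside 130 mm (x) by 190 mm (y), walls 5 mm thick, rim 14 mm above the table, inner floor 5 mm above the table. Origin at the centre of its underside. Its place and the bowl's may be exchanged.
- bowl: Steel bowl, loose, 156 mm across and 70 mm high. Origin at the centre of its underside. Leave alone.
- brush: Flat wide wooden paste brush, loose, lying, about 150 mm long (x from -78 to +73 mm), 85 mm wide, 16 mm high. Origin under its middle. Leave alone.
- weight: Dark wooden paperweight bar, loose, 30 mm (x) by 180 mm (y) by 16 mm with a brass stud to 28 mm high. Origin at the centre of its underside. Leave alone.
Not all that is in view belongs to the job. What is shaped like the part that bears stop_grip but orange is not meant.

How it is judged:
By the outcome, as a careful person would: the job done as asked, in the order asked, and still so for the second after the job is handed in, with the robot touching nothing.
It also fails if it takes over 53 s, if anything falls off the work surface, if the arm or the gripper's body presses on something with over 40 N, if the wrist force passes 120 N, or if a joint passes its speed limit or range.

## Working session

There is one attempt and no reset: what is moved stays moved. The work goes in short steps, Python scripts to look and compute and a tool call to move; the robot and the scene stay as the last step left them, time stands still between calls to the robot, and variables do not carry over. Pictures are saved under pics/ and viewed, and the job is handed in when it is done.

Besides the shell and the picture viewer there is one more tool, called after "Call:" by a JSON object that holds its "name" and its "arguments", one argument or row to a line. step_arm: Moves the arm, as the interface text tells. Its arguments: {"type":"object","properties":{"deltas":{"type":"array","items":{"type":"array","items":{"type":"number"}}},"squeeze":{"type":"number"}},"required":["deltas"]}

```bash
mkdir -p pics
python3 - <<'E'
from plant import r
import cv2,numpy as np
for n in ["scene","top","wrist"]:
    i=r.camera_info(n); print(n,{k:(np.round(v,4).tolist() if k=='view' else v) for k,v in i.items()})
    cv2.imwrite(f"pics/{n}0.png",cv2.cvtColor(r.capture(n),cv2.COLOR_RGB2BGR))
print(r.get_state())
E
```

```text
scene {'vertical_fov': 50.08426806072053, 'cx': 262.9148062160317, 'cy': 186.79959210258772, 'k1': -0.10412070575069313, 'view': [[0.4265, 0.9045, 0.0054, -0.2224], [0.574, -0.2661, -0.7745, -0.304], [-0.699, 0.3334, -0.6326, 1.3533], [0.0, 0.0, 0.0, 1.0]]}
top {'vertical_fov': 48.26273199693496, 'cx': 258.3239743625322, 'cy': 198.8620858165928, 'k1': -0.009986885461254376, 'view': [[0.0217, -0.9994, 0.026, -0.0659], [-0.9919, -0.0248, -0.1248, 0.5991], [0.1253, -0.0231, -0.9918, 0.9109], [0.0, 0.0, 0.0, 1.0]]}
wrist {'vertical_fov': 61.519202824013874, 'cx': 254.62776352018494, 'cy': 190.34113631471897, 'k1': -0.024197513899786756, 'view': [[-0.2675, -0.9636, 0.0017, 0.6739], [-0.923, 0.2567, 0.2868, -0.0358], [-0.2768, 0.0752, -0.958, 0.3907], [0.0, 0.0, 0.0, 1.0]]}
{'time_s': 0.15, 'joints': array([ 9.09910877e+01,  2.05809025e+01,  6.46377380e-01, -1.41897653e-02,
       -7.01363119e+01, -1.65065710e+01]), 'qd': array([ 0.01983582, -0.21155954,  0.16840455,  0.07167007, -0.00453325,
        0.0112543 ]), 'joint_torque': array([-1.41875416e-04, -5.83276927e+01,  2.93291116e+01,  7.00133801e+00,
        8.73623067e-03, -1.05252509e-04]), 'tcp_pos': array([0.18049531, 0.65003831, 0.22585598]), 'eef_rot': array([-1.79992663e+02, -7.17082516e-02, -1.05520318e+02]), 'contact_force': array([ 0.06626605, -0.47320239, -0.36651454]), 'moment': array([0.05952452, 0.04803017, 0.00726309]), 'gripper_width': 0.08773553791741574}
```

View pics/top0.png

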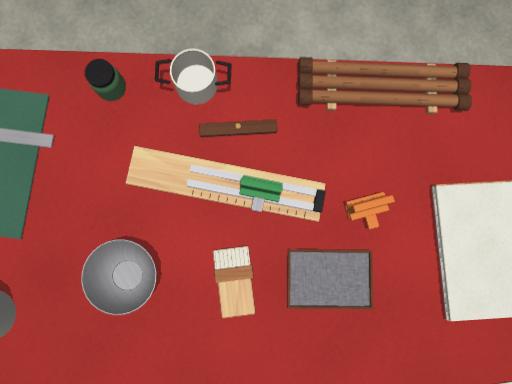

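View pics/scene0.png

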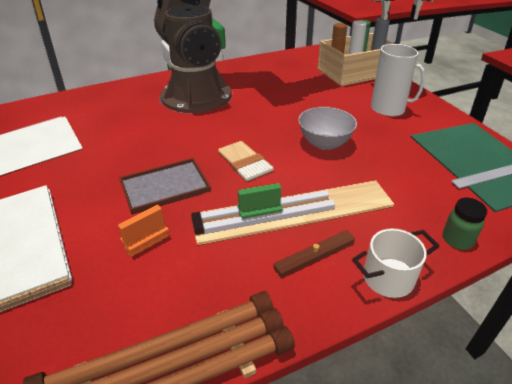

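View pics/wrist0.png

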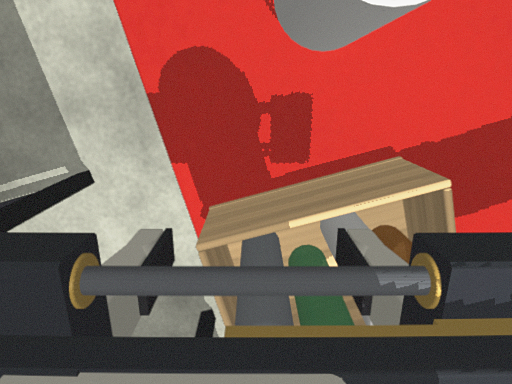

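```bash
cat > h.py <<'E'
from plant import r
import cv2,numpy as np
def K(i): 
    f=192/np.tan(np.radians(i['vertical_fov'])/2); return f
def ray(i,uv,z):
    uv=np.atleast_2d(np.array(uv,float)); f=K(i)
    d=(uv-[i['cx'],i['cy']])/f
    s=cv2.undistortPoints(uv.reshape(-1,1,2),np.array([[f,0,i['cx']],[0,f,i['cy']],[0,0,1]]),np.array([i['k1'],0,0,0,0.])).reshape(-1,2)
    V=np.array(i['view']); R=V[:3,:3]; c=-R.T@V[:3,3]
    D=np.c_[s,np.ones(len(s))]@R
    return c+D*((np.atleast_1d(z)-c[2])/D[:,2])[:,None]
def proj(i,P):
    P=np.atleast_2d(P).astype(float);f=K(i);V=np.array(i['view'])
    C=P@V[:3,:3].T+V[:3,3]; s=C[:,:2]/C[:,2:]
    return s*(1+i['k1']*(s**2).sum(1,keepdims=True))*f+[i['cx'],i['cy']]
def big(m):
    n,l,st,c=cv2.connectedComponentsWithStats(m.astype(np.uint8))
    k=1+np.argmax(st[1:,4]); return l==k
def save(im,n,crop=None,s=1):
    if crop: im=im[crop[1]:crop[3],crop[0]:crop[2]]
    im=cv2.resize(im,None,fx=s,fy=s,interpolation=cv2.INTER_CUBIC)
    cv2.imwrite(f"pics/{n}.png",cv2.cvtColor(im,cv2.COLOR_RGB2BGR))
E
python3 - <<'E'
from h import *
im=cv2.cvtColor(cv2.imread("pics/top0.png"),cv2.COLOR_BGR2RGB); i=r.camera_info("top")
save(im,"crop1",(115,130,415,330),2.6)
sc=cv2.cvtColor(cv2.imread("pics/scene0.png"),cv2.COLOR_BGR2RGB)
save(sc,"crop2",(170,170,410,260),3.3)
hsv=cv2.cvtColor(im,cv2.COLOR_RGB2HSV); H,S,V=cv2.split(hsv)
g=(H>50)&(H<75)&(S>150); g[:, :200]=0
g=big(g); ys,xs=np.nonzero(g); print('green',xs.min(),xs.max(),ys.min(),ys.max())
bright=g&(V>np.percentile(V[g],50))
red=((H<5)|(H>172))&(S>190)
# guide: non-red blob containing 160,170
n,l,st,c=cv2.connectedComponentsWithStats((~red).astype(np.uint8))
for nm,p,z in [('guide',(160,178),.01),('tray',(330,280),.014),('brush',(238,305),.016),('bowl',(120,278),.07)]:
    m=(l==l[p[1],p[0]]); cn=max(cv2.findContours(m.astype(np.uint8),0,1)[0],key=cv2.contourArea)
    R=cv2.minAreaRect(cn); b=cv2.boxPoints(R); print(nm,m.sum(),np.round(b,1).tolist()); print(np.round(ray(i,b,z),4)[:,:2].tolist())
E
```

```text
green 250 250 187 187
guide 196608 [[-0.0, 0.0], [511.0, 0.0], [511.0, 383.0], [0.0, 383.0]]
[[1.069, 0.5773], [1.1165, -0.6681], [0.2083, -0.6195], [0.1924, 0.4926]]
tray 196608 [[-0.0, 0.0], [511.0, 0.0], [511.0, 383.0], [0.0, 383.0]]
[[1.0666, 0.5748], [1.1139, -0.6655], [0.2094, -0.6171], [0.1936, 0.4905]]
brush 196608 [[-0.0, 0.0], [511.0, 0.0], [511.0, 383.0], [0.0, 383.0]]
[[1.0654, 0.5736], [1.1125, -0.6642], [0.21, -0.6159], [0.1942, 0.4894]]
bowl 196608 [[-0.0, 0.0], [511.0, 0.0], [511.0, 383.0], [0.0, 383.0]]
[[1.0327, 0.5398], [1.0772, -0.6287], [0.2252, -0.5831], [0.2103, 0.4603]]
```

View pics/crop1.png

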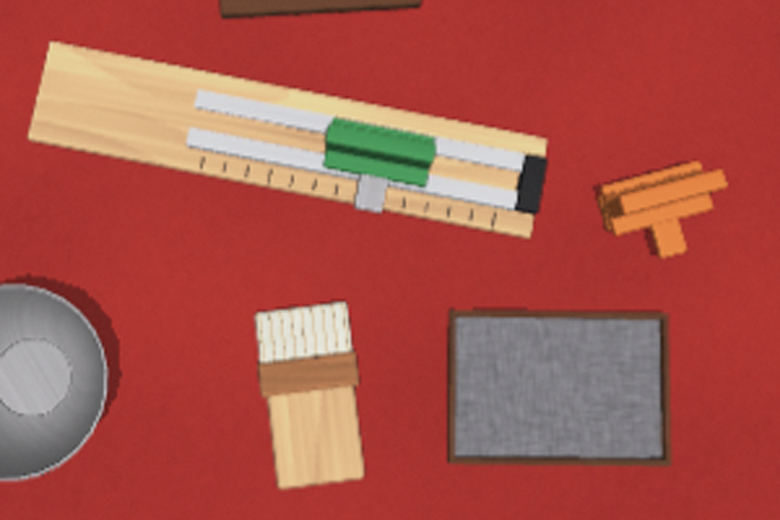

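View pics/crop2.png

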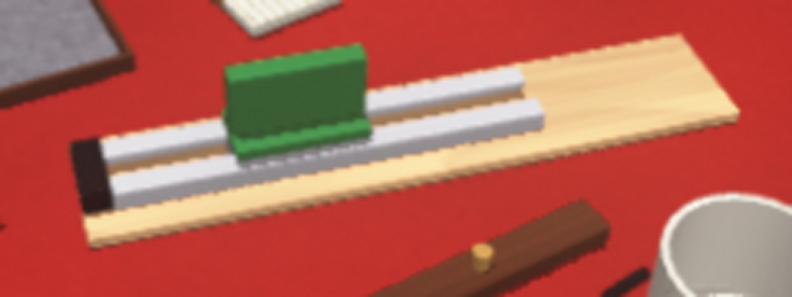

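Run:
```python
from h import *
im=cv2.cvtColor(cv2.imread("pics/top0.png"),cv2.COLOR_BGR2RGB); i=r.camera_info("top")
hsv=cv2.cvtColor(im,cv2.COLOR_RGB2HSV); H,S,V=cv2.split(hsv)
print(hsv[250,200],hsv[188,261],hsv[183,261],hsv[192,270],hsv[178,150], hsv[130,210])
red=((H<6)|(H>172))&(S>170)&(V>110)
n,l,st,c=cv2.connectedComponentsWithStats((~red).astype(np.uint8))
for nm,p,z in [('guide',(160,178),.01),('tray',(330,280),.014),('brush',(238,305),.016),('bowl',(120,278),.07),('weight',(220,129),.016)]:
    m=(l==l[p[1],p[0]]); cn=max(cv2.findContours(m.astype(np.uint8),0,1)[0],key=cv2.contourArea)
    R=cv2.minAreaRect(cn); b=cv2.boxPoints(R); P=ray(i,b,z)[:,:2];print(nm,m.sum(),np.round(b,1).tolist()); print(np.round(P,4).tolist(),np.round(P.mean(0),4),np.linalg.norm(np.diff(P,axis=0),axis=1))
wood=(H>8)&(H<28)&(S>60)&(V>120); wood[:,:120]=0;wood[:,340:]=0;wood[:140]=0;wood[225:]=0
cn=np.vstack(cv2.findContours(big(wood).astype(np.uint8),0,1)[0]);hu=cv2.convexHull(cn);ap=cv2.approxPolyDP(hu,3,True).reshape(-1,2);print('wood',ap.tolist(),np.round(ray(i,ap,.01),4)[:,:2].tolist())
g=(H>45)&(H<80)&(S>120)&(V>50);g[:,:220]=0;g[:,300:]=0
g=big(g);cn=max(cv2.findContours(g.astype(np.uint8),0,1)[0],key=cv2.contourArea)
print('green',g.sum(),cv2.approxPolyDP(cv2.convexHull(cn),1.5,True).reshape(-1,2).tolist())
al=(S<45)&(V>150);al[:,:180]=0;al[:,325:]=0;al[:155]=0;al[220:]=0
cs=cv2.findContours(al.astype(np.uint8),0,1)[0]
for c in cs:
    if cv2.contourArea(c)>30:
        b=cv2.approxPolyDP(cv2.convexHull(c),1.5,True).reshape(-1,2);print('al',b.tolist(),np.round(ray(i,b,.024),4)[:,:2].tolist())
```

```text
[  1 183 176] [ 66 131 119] [ 67 134 150] [ 67 133  69] [ 17  99 227] [ 10 137 108]
guide 7955 [[124.19999694824219, 184.8000030517578], [132.39999389648438, 144.10000610351562], [327.3999938964844, 183.10000610351562], [319.20001220703125, 223.8000030517578]]
[[0.6286, 0.2532], [0.724, 0.2403], [0.6447, -0.2108], [0.5503, -0.1923]] [0.6369 0.0226] [0.09626959 0.45802463 0.09618523]
tray 5098 [[287.0, 249.0], [372.0, 249.0], [372.0, 309.0], [287.0, 309.0]]
[[0.4918, -0.1193], [0.496, -0.3115], [0.3636, -0.3101], [0.3603, -0.1211]] [ 0.4279 -0.2155] [0.19226402 0.13237607 0.18905166]
brush 2521 [[210.60000610351562, 249.6999969482422], [248.8000030517578, 244.6999969482422], [257.79998779296875, 313.79998779296875], [219.60000610351562, 318.79998779296875]]
[[0.4865, 0.0515], [0.4994, -0.0334], [0.349, -0.0569], [0.3368, 0.0266]] [ 0.4179 -0.0031] [0.08594091 0.15230286 0.08435797]
bowl 4667 [[66.80000305175781, 260.6000061035156], [136.0, 226.0], [169.8000030517578, 293.6000061035156], [100.5999984741211, 328.20001220703125]]
[[0.4569, 0.345], [0.5323, 0.2057], [0.3939, 0.1281], [0.3
[... 552 characters left out ...]

green 716 [[243, 176], [280, 183], [281, 188], [277, 200], [240, 193]]
al [[254, 197], [281, 197], [313, 203], [312, 210], [260, 211], [252, 209]] [[0.6063, -0.0424], [0.6078, -0.1032], [0.596, -0.1757], [0.5801, -0.1735], [0.575, -0.0566], [0.579, -0.0386]]
al [[315, 195], [283, 189], [282, 182], [316, 189]] [[0.6143, -0.1801], [0.6261, -0.1075], [0.6421, -0.105], [0.6281, -0.1823]]
al [[187, 181], [190, 179], [239, 189], [252, 198], [189, 186]] [[0.6388, 0.1092], [0.6435, 0.1027], [0.6236, -0.0082], [0.6039, -0.038], [0.6275, 0.1043]]
al [[191, 165], [238, 173], [242, 174], [239, 181], [190, 171]] [[0.6757, 0.1018], [0.6601, -0.005], [0.6581, -0.0141], [0.6419, -0.0077], [0.6618, 0.1035]]
```

Run:
```python
from h import *
i=r.camera_info("top");s=r.camera_info("scene")
a=np.radians(-10); O=np.array([.6369,.0226]); ex=np.array([np.cos(a),np.sin(a)]); ey=np.array([-np.sin(a),np.cos(a)])
def loc(P): return np.c_[(P[:,:2]-O)@ex,(P[:,:2]-O)@ey]*1000
print('rib top',loc(ray(i,[[243,176],[280,183]],.085)).round(1))
print('base plate low edge',loc(ray(i,[[240,193],[277,200]],.038)).round(1))
im=cv2.cvtColor(cv2.imread("pics/scene0.png"),cv2.COLOR_BGR2RGB);H,S,V=cv2.split(cv2.cvtColor(im,cv2.COLOR_RGB2HSV))
g=(H>45)&(H<80)&(S>100)&(V>40);g[:,:220]=0;g[:,300:]=0;g[:170]=0
cn=max(cv2.findContours(g.astype(np.uint8),0,1)[0],key=cv2.contourArea)
b=cv2.approxPolyDP(cv2.convexHull(cn),1.5,True).reshape(-1,2);print(b.tolist());print(loc(ray(s,b,.085)).round(1).tolist())
print('mug base, front',ray(s,[[392,114],[330,80],[358,82]],0).round(3))
# guide check in scene: corners
print('scene corner',loc(ray(s,[[170+735/3.3,170+118/3.3],[170+685/3.3,170+37/3.3],[170+92/3.3,170+240/3.3]],.01)).round(1))
```

```text
rib top [[  12.5  -38.3]
 [  13.4 -118.1]]
base plate low edge [[ -18.1  -37.3]
 [ -17.2 -120.8]]
[[279, 185], [280, 210], [245, 217], [241, 215], [238, 205], [239, 190]]
[[0.6, -38.2], [74.6, -58.8], [76.3, -128.7], [68.9, -134.8], [39.5, -134.1], [-4.9, -122.0]]
mug base, front [[0.373 0.516 0.   ]
 [0.084 0.471 0.   ]
 [0.138 0.555 0.   ]]
scene corner [[  49.6  217.9]
 [ -40.2  226.3]
 [  48.  -221.7]]
```

Call:
{"name": "step_arm", "arguments": {
  "deltas": [
    [0, 0, 0, 0, 0, -40, -1],
    [0, 0, 0, 0, 0, -40, -1],
    [0, 0, 0.147, 0, 0, -20, -1],
    [0, 0, 0.147, 0, 0, 0, -1],
    [0, 0, 0.147, 0, 0, 0, -1],
    [0, 0, 0.147, 0, 0, 0, -1],
    [0, 0, 0.147, 0, 0, 0, -1],
    [0, 0, 0.147, 0, 0, 0, -1],
    [0, 0, 0.147, 0, 0, 0, -1],
    [0, 0, 0.147, 0, 0, 0, -1]
  ],
  "squeeze": 20
}}

```text
time_s: 1.15
tcp_pos: [0.1801, 0.6485, 0.3258]
eef_rot: [-179.5, -0.1, -174.3]
contact_force: [0.1, 1.0, -0.4]
gripper_width: 0.0131
```

Call:
{"name": "step_arm", "arguments": {
  "deltas": [
    [0, 0, 0.137, -10, -10, 0, -1],
    [0, 0, 0.137, -28, -35, 0, -1],
    [0, 0, 0, -28, -35, 0, -1],
    [0, 0, 0, -28, -35, 0, -1],
    [0, 0, 0, -28, -35, 0, -1],
    [0, 0, 0, -28, -35, 0, -1],
    [0, 0, 0, -28, -35, 0, -1],
    [0, 0, 0, -28, -35, 0, -1],
    [0, 0, 0, -28, -35, 0, -1],
    [0, 0, 0, -28, -35, 0, -1]
  ]
}}

```text
time_s: 2.15
tcp_pos: [0.3867, 0.275, 0.3245]
eef_rot: [-179.0, -0.0, 169.4]
contact_force: [1.1, 0.9, -0.1]
gripper_width: 0.0004
```

Call:
{"name": "step_arm", "arguments": {
  "deltas": [
    [0, 0, 0, -31, -39, 0, -1],
    [0, 0, 0, -31, -39, 0, -1],
    [0, 0, 0, -31, -39, 0, -1],
    [0, 0, 0, -31, -39, 10, -1],
    [0, 0, 0, -31, -39, 10, -1],
    [0, 0, 0, -31, -39, 20, -1],
    [0, 0, 0, -31, -39, 20, -1],
    [0, 0, 0, -31, -38, 20, -1],
    [0, 0, 0, -20, -25, 20, -1],
    [0, 0, 0, 0, 0, 20, -1]
  ]
}}

```text
time_s: 3.15
tcp_pos: [0.5838, -0.105, 0.2155]
eef_rot: [-179.3, 0.4, 169.2]
contact_force: [-0.8, 0.5, -1.0]
gripper_width: 0.0003
```

```bash
cat >> h.py <<'E'
a=np.radians(-10); O=np.array([.6369,.0226]); ex=np.array([np.cos(a),np.sin(a)]); ey=np.array([-np.sin(a),np.cos(a)])
def loc(P):
    P=np.atleast_2d(P); return np.c_[(P[:,:2]-O)@ex,(P[:,:2]-O)@ey]*1000
def st():
    s=r.get_state(); print('t',s['time_s'],'tcp',s['tcp_pos'].round(4),'rot',s['eef_rot'].round(2),'F',s['contact_force'].round(1),'w',round(s['gripper_width'],4),'loc',loc(s['tcp_pos']).round(1)); return s
E
python3 - <<'E'
from h import *
st(); i=r.camera_info("wrist"); im=r.capture("wrist"); save(im,"w1")
E
```

```text
t 3.15 tcp [ 0.5838 -0.105   0.2155] rot [-179.34    0.37  169.23] F [-0.8  0.5 -1. ] w 0.0003 loc [[ -30.2 -134.9]]
```

View pics/w1.png

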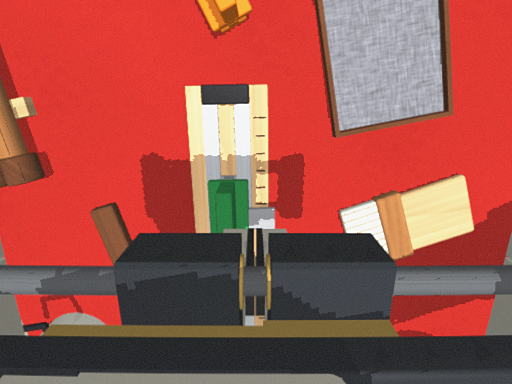

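Run:
```python
from h import *
i=r.camera_info("wrist"); im=cv2.cvtColor(cv2.imread("pics/w1.png"),cv2.COLOR_BGR2RGB)
save(im,"w1c",(170,70,310,240),3.5)
print('guide corners',loc(ray(i,[[186,86],[267,85],[193,230]],.01)).round(1))
print('block top',loc(ray(i,[[201,86],[248,84]],.03)).round(1))
```

```text
guide corners [[  39.3 -223.8]
 [ -47.1 -223.5]
 [  42.7  -58.3]]
block top [[  20.1 -222.8]
 [ -27.3 -224. ]]
```

View pics/w1c.png

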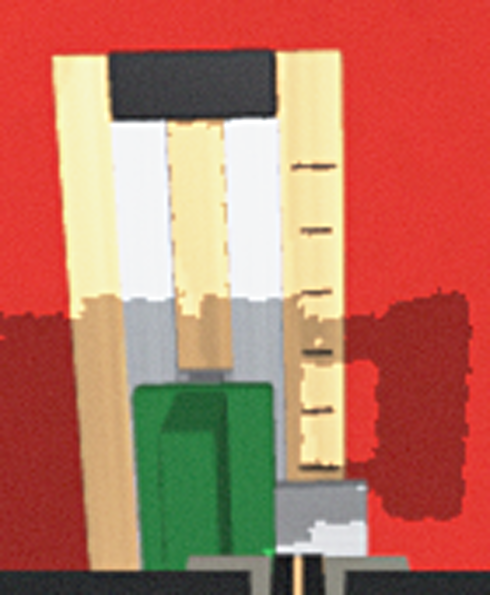

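Run:
```python
from h import *
i=r.camera_info("wrist")
print('rib top',loc(ray(i,[[215.7,192.9],[232,192.9]],.085)).round(1))
print('plate',loc(ray(i,[[208.6,179.7],[247.7,179.7]],.038)).round(1))
c=np.linalg.inv(i['view'])[:3,3];print(c)
```

```text
rib top [[   3.3 -126.6]
 [ -11.8 -126.3]]
plate [[  16.3 -127.5]
 [ -25.2 -126.9]]
[ 0.56698644 -0.17849459  0.37014642]
```

Call:
{"name": "step_arm", "arguments": {
  "deltas": [
    [-0.011, 0.006, -0.013, -15, -15, 0, -1],
    [0, 0, 0, -15, -15, 10, -1],
    [0, 0, 0, 0, 0, 30, -1],
    [0, 0, 0, 0, 0, 40, -1],
    [0, 0, 0, 0, 0, 30, -1],
    [0, 0, 0, 0, 0, 20, -1],
    [0, 0, 0, 0, 0, 0, -1]
  ]
}}

```text
time_s: 3.9
tcp_pos: [0.6047, -0.1384, 0.0793]
eef_rot: [-180.0, -0.4, 170.0]
contact_force: [-0.6, 0.0, 0.5]
gripper_width: 0.0004
```

Run:
```python
from h import *
st()
i=r.camera_info("wrist"); im=r.capture("wrist"); save(im,"w2")
```

```text
t 3.9 tcp [ 0.6047 -0.1384  0.0793] rot [-179.97   -0.37  170.04] F [-0.6  0.   0.5] w 0.0004 loc [[  -3.7 -164.1]]
```

View pics/w2.png

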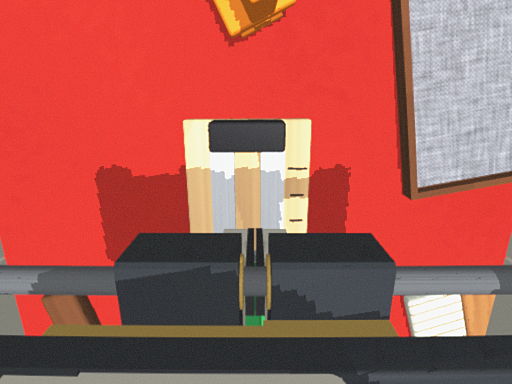

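Run:
```python
from h import *
i=r.camera_info("wrist")
print('block front',loc(ray(i,[[209,152],[286,152]],.03)).round(1))
print('block rear',loc(ray(i,[[209,121],[284,121]],.03)).round(1))
print('base',loc(ray(i,[[183,120.5],[311,120]],.01)).round(1), 'slot',loc(ray(i,[[234,230],[261,230]],.024)).round(1))
print('tcp px',proj(i,r.get_state()['tcp_pos']))
```

```text
block front [[  27.  -205.6]
 [ -23.2 -205.6]]
block rear [[  26.2 -225.5]
 [ -21.4 -225.5]]
base [[  47.  -224.2]
 [ -42.1 -224.7]] slot [[  12.  -147.9]
 [  -7.5 -147.9]]
tcp px [[254.74923719 245.0433731 ]]
```

Call:
{"name": "step_arm", "arguments": {
  "deltas": [
    [0, -0.006, 0, -6, 0, 18, -1],
    [0, 0, 0, 0, 0, 18, -1],
    [0, 0, 0, 0, 0, 0, -1],
    [0, 0, 0, 0, 8, 0, -1],
    [0, 0, 0, 0, 8, 0, -1],
    [0, 0, 0, 0, 8, 0, -1]
  ]
}}

```text
time_s: 4.55
tcp_pos: [0.6225, -0.1135, 0.0555]
eef_rot: [179.9, 0.9, 170.2]
contact_force: [0.1, -0.8, -1.1]
gripper_width: 0.0006
```

Run:
```python
from h import *
st()
```

```text
t 4.55 tcp [ 0.6225 -0.1135  0.0555] rot [179.94   0.89 170.22] F [ 0.1 -0.8 -1.1] w 0.0006 loc [[   9.4 -136.5]]
```

Call:
{"name": "step_arm", "arguments": {
  "deltas": [
    [0, 0.015, 0, 6, 0, 8, -1],
    [0, 0, 0, 0, 0, 3, -1],
    [0, 0, 0, 0, 0, 0, -1]
  ]
}}

```text
time_s: 4.85
tcp_pos: [0.6175, -0.1107, 0.0458]
eef_rot: [179.9, 0.1, 170.4]
contact_force: [0.7, -0.9, 0.3]
gripper_width: 0.0004
```

Run:
```python
from h import *
st()
```

```text
t 4.85 tcp [ 0.6175 -0.1107  0.0458] rot [1.7991e+02 1.3000e-01 1.7037e+02] F [ 0.7 -0.9  0.3] w 0.0004 loc [[   4.  -134.6]]
```

Now push at moderate pace.

Call:
{"name": "step_arm", "arguments": {
  "deltas": [
    [0, 0, 0.006, 1, 5, 0, -1],
    [0, 0, 0, 0, 8, 0, -1],
    [0, 0, 0, 0, 8, 0, -1],
    [0, 0, 0, 0, 8, 0, -1],
    [0, 0, 0, 0, 8, 0, -1],
    [0, 0, 0, 0, 8, 0, -1],
    [0, 0, 0, 0, 8, 0, -1],
    [0, 0, 0, 0, 8, 0, -1],
    [0, 0, 0, 0, 8, 0, -1],
    [0, 0, 0, 0, 5, 0, -1]
  ]
}}

```text
time_s: 5.85
tcp_pos: [0.6299, -0.0322, 0.0456]
eef_rot: [180.0, 0.1, 169.9]
contact_force: [-0.5, -2.2, 1.6]
gripper_width: 0.0008
```

Run:
```python
from h import *
st(); save(r.capture("top"),"t2",(115,130,355,240),3.3)
```

```text
t 5.85 tcp [ 0.6299 -0.0322  0.0456] rot [1.7997e+02 6.0000e-02 1.6995e+02] F [-0.5 -2.2  1.6] w 0.0008 loc [[  2.6 -55.2]]
```

View pics/t2.png

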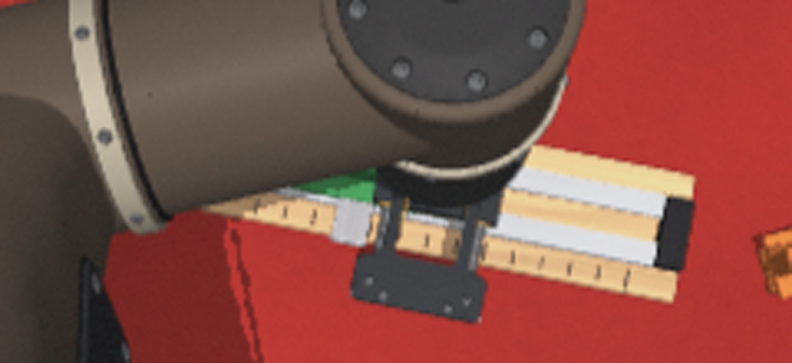

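Call:
{"name": "step_arm", "arguments": {
  "deltas": [
    [0, 0, 0, 0, 7, 0, -1],
    [0, 0, 0, 0, 8, 0, -1],
    [0, 0, 0, 0, 8, 0, -1],
    [0, 0, 0, 0, 8, 0, -1],
    [0, 0, 0, 0, 8, 0, -1],
    [0, 0, 0, 0, 8, 0, -1],
    [0, 0, 0, 0, 8, 0, -1],
    [0, 0, 0, 0, 8, 0, -1],
    [0, 0, 0, 0, 8, 0, -1],
    [0, 0, 0, 0, 7, 0, -1]
  ]
}}

```text
time_s: 6.9
tcp_pos: [0.6444, 0.0511, 0.0456]
eef_rot: [180.0, 0.0, 169.9]
contact_force: [-0.4, -2.2, 1.3]
gripper_width: 0.0003
```

Run:
```python
from h import *
st(); save(r.capture("scene"),"s2")
```

```text
t 6.9 tcp [0.6444 0.0511 0.0456] rot [1.7998e+02 4.0000e-02 1.6992e+02] F [-0.4 -2.2  1.3] w 0.0003 loc [[ 2.5 29.4]]
```

View pics/s2.png

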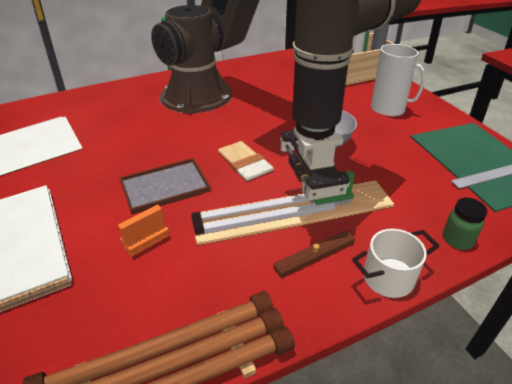

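Call:
{"name": "step_arm", "arguments": {
  "deltas": [
    [0, 0, 0, 0, 6, 0, -1],
    [0, 0, 0, 0, 6, 0, -1],
    [0, 0, 0, 0, 6, 0, -1],
    [0, 0, 0, 0, 6, 0, -1],
    [0, 0, 0, 0, 6, 0, -1],
    [0, 0, 0, 0, 6, 0, -1],
    [0, 0, 0, 0, 6, 0, -1],
    [0, 0, 0, 0, 6, 0, -1],
    [0, 0, 0, 0, 4, 0, -1],
    [0, 0, 0, 0, 2, 0, -1]
  ]
}}

```text
time_s: 7.95
tcp_pos: [0.6548, 0.1098, 0.0455]
eef_rot: [180.0, 0.0, 169.9]
contact_force: [0.6, -2.1, 1.7]
gripper_width: 0.0003
```

Run:
```python
from h import *
st(); save(r.capture("scene"),"s3",(270,130,420,250),5)
```

```text
t 7.95 tcp [0.6548 0.1098 0.0455] rot [1.7998e+02 4.0000e-02 1.6995e+02] F [ 0.6 -2.1  1.7] w 0.0003 loc [[ 2.5 88.9]]
```

View pics/s3.png

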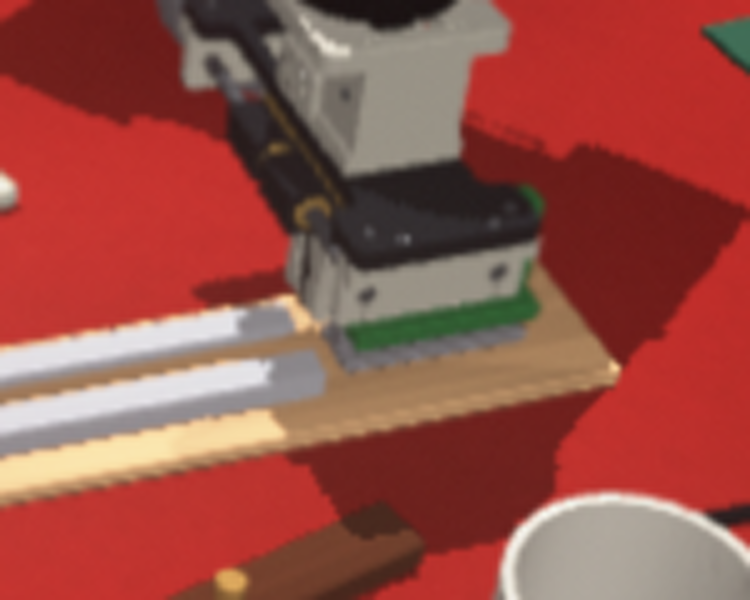

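Call:
{"name": "step_arm", "arguments": {
  "deltas": [
    [0, 0, 0, 0, 4, 0, -1],
    [0, 0, 0, 0, 3, 0, -1],
    [0, 0, 0, 0, 2, 0, -1],
    [0, 0, 0, 0, 0, 0, -1],
    [0, 0, 0, 0, -15, 0, -1],
    [0, 0, 0, 0, -15, -10, -1],
    [0, 0, 0, 0, -10, -40, -1],
    [0, 0, 0, 0, 0, -40, 0],
    [0, 0, 0, 0, 0, -40, 0.5],
    [0, 0, 0, 0, 0, 0, 0.5]
  ]
}}

```text
time_s: 9.0
tcp_pos: [0.6476, 0.0736, 0.1811]
eef_rot: [-180.0, -0.1, 169.8]
contact_force: [0.8, 0.5, 0.0]
gripper_width: 0.0189
```

Run:
```python
from h import *
st(); save(r.capture("scene"),"s4",(270,130,420,250),5); save(r.capture("top"),"t4");
i=r.camera_info("wrist");save(r.capture("wrist"),"w4")
```

```text
t 9.0 tcp [0.6476 0.0736 0.1811] rot [-1.8000e+02 -5.0000e-02  1.6983e+02] F [0.8 0.5 0. ] w 0.0189 loc [[ 1.7 52.1]]
```

View pics/s4.png

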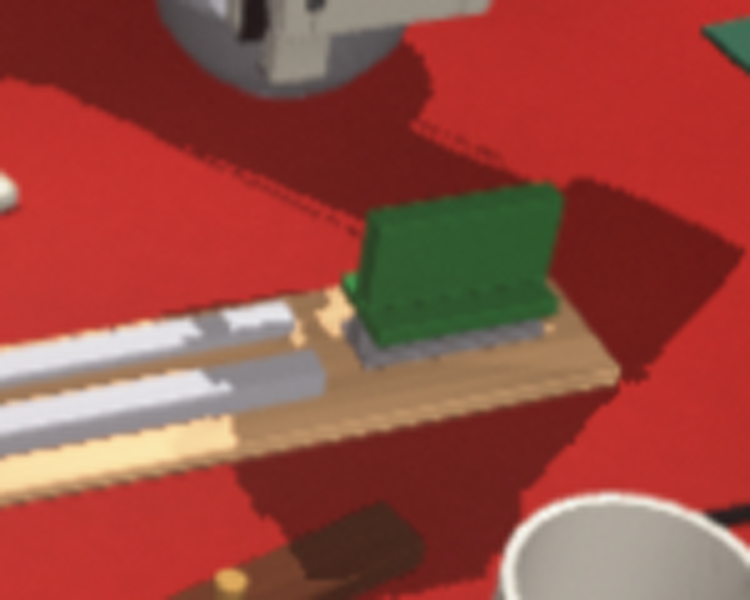

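View pics/t4.png

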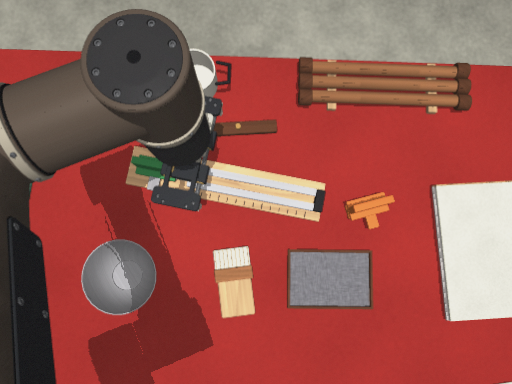

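View pics/w4.png

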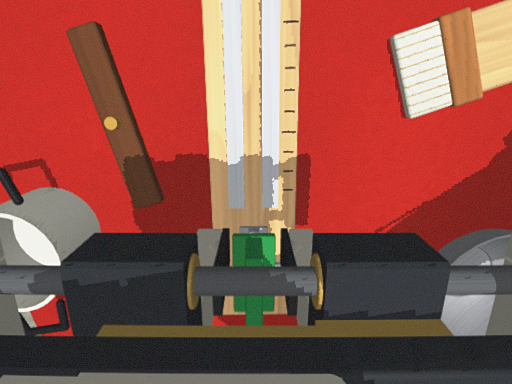

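Run:
```python
from h import *
i=r.camera_info("wrist");save(cv2.cvtColor(cv2.imread("pics/w4.png"),cv2.COLOR_BGR2RGB),"w4c",(190,190,320,330),4)
s=r.camera_info("scene")
print('rib top scene near edge',loc(ray(s,[[270+380/5,130+213/5],[270+563/5,130+188/5]],.085)).round(1))
print('foot rear/front bottom edge scene',loc(ray(s,[[270+368/5,130+366/5],[270+545/5,130+335/5]],.011)).round(1))
print('lip end',loc(ray(s,[[270+325/5,130+360/5]],.024)).round(1))
```

```text
rib top scene near edge [[ -3.  115. ]
 [  0.9 202.2]]
foot rear/front bottom edge scene [[ 13.4 112.5]
 [ 14.9 201. ]]
lip end [[17.9 87.9]]
```

View pics/w4c.png

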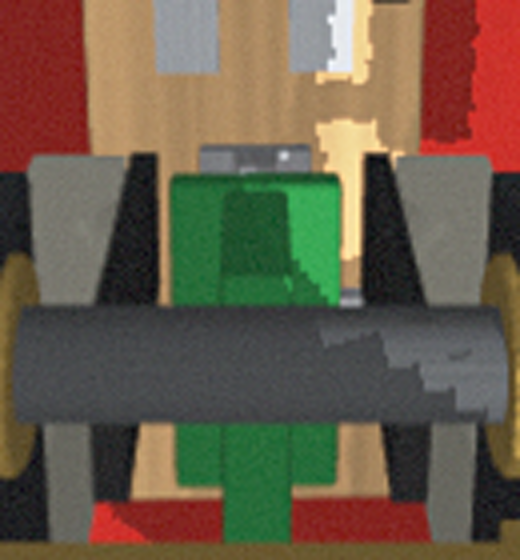

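Run:
```python
from h import *
i=r.camera_info("wrist")
print('plate',loc(ray(i,[[233,235],[275,235],[236,311],[274,311]],.038)).round(1))
print('rib rear',loc(ray(i,[[245.5,258.7],[262.5,258.7]],.085)).round(1))
print('lip ends',loc(ray(i,[[229,208],[280,208]],.024)).round(1))
```

```text
plate [[ 18.7 107. ]
 [-22.9 107.4]
 [ 17.6 195.8]
 [-23.2 196.3]]
rib rear [[  5.6 107.9]
 [ -8.9 108. ]]
lip ends [[ 23.   83.6]
 [-28.7  84. ]]
```

Call:
{"name": "step_arm", "arguments": {
  "deltas": [
    [0, 0, 0, 1, 20, 0, 0.7],
    [0, 0, 0, 0, 30, 0, 0.7],
    [0, 0, 0, 0, 30, 0, 0.7],
    [0, 0, 0, 0, 20, 0, 0.7],
    [0, 0, 0, 0, 0, 0, 0.7],
    [0, 0, 0, 0, 0, 15, 0.7],
    [0, 0, 0, 0, 0, 25, 0.7],
    [0, 0, 0, 0, 0, 15, 0.7],
    [0, 0, 0, 0, 0, 0, 0.7]
  ]
}}

```text
time_s: 10.05
tcp_pos: [0.6556, 0.1742, 0.1062]
eef_rot: [-179.4, -1.3, 169.7]
contact_force: [-1.2, -0.3, 0.1]
gripper_width: 0.0743
```

Run:
```python
from h import *
st(); i=r.camera_info("wrist");save(r.capture("wrist"),"w5")
print(proj(i,r.get_state()['tcp_pos']))
```

```text
t 10.05 tcp [0.6556 0.1742 0.1062] rot [-179.38   -1.28  169.65] F [-1.2 -0.3  0.1] w 0.0743 loc [[ -7.9 152.5]]
[[254.03659285 246.05343054]]
```

View pics/w5.png

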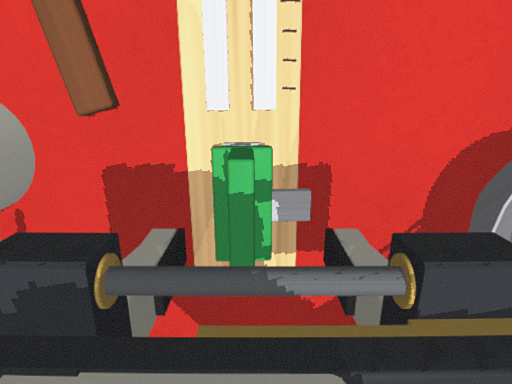

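Run:
```python
from h import *
i=r.camera_info("wrist")
print('rib rear',loc(ray(i,[[229,158],[254.5,158]],.085)).round(1))
print('plate',loc(ray(i,[[212,147],[271,147],[215,260],[271,262]],.038)).round(1))
print('lip ends',loc(ray(i,[[204,110],[277,110]],.024)).round(1))
```

```text
rib rear [[  6.3 109.2]
 [ -8.1 109.4]]
plate [[ 20.9 109.8]
 [-20.8 110.2]
 [ 22.3 198.3]
 [-21.5 200.8]]
lip ends [[ 27.1  84.8]
 [-26.   85.2]]
```

Call:
{"name": "step_arm", "arguments": {
  "deltas": [
    [-0.011, -0.022, -0.006, -8, 2, 0, 0.7],
    [0, 0, 0, 0, 0, 0, 0.7],
    [0, 0, 0, 0, 0, 10, 0.7],
    [0, 0, 0, 0, 0, 10, 0.7],
    [0, 0, 0, 0, 0, 0, 0.7]
  ]
}}

```text
time_s: 10.6
tcp_pos: [0.6664, 0.1743, 0.088]
eef_rot: [179.8, 0.3, 170.0]
contact_force: [-0.4, -0.1, 0.4]
gripper_width: 0.0747
```

Run:
```python
from h import *
st()
```

```text
t 10.6 tcp [0.6664 0.1743 0.088 ] rot [179.79   0.33 169.98] F [-0.4 -0.1  0.4] w 0.0747 loc [[  2.7 154.5]]
```

Call:
{"name": "step_arm", "arguments": {
  "deltas": [
    [0.004, 0.006, 0, 2, 0, 5, 0.7],
    [0, 0, 0, 0, 0, 12, 0.7],
    [0, 0, 0, 0, 0, 12, 0.7],
    [0, 0, 0, 0, 0, 10, 0.7],
    [0, 0, 0, 0, 0, 0, 0.7],
    [0, 0, 0, 0, 0, 0, 0.7]
  ]
}}

```text
time_s: 11.2
tcp_pos: [0.6637, 0.1746, 0.0443]
eef_rot: [-179.9, -0.1, 170.0]
contact_force: [0.7, -0.2, 0.4]
gripper_width: 0.0746
```

Run:
```python
from h import *
st()
```

```text
t 11.2 tcp [0.6637 0.1746 0.0443] rot [-1.7989e+02 -1.3000e-01  1.7000e+02] F [ 0.7 -0.2  0.4] w 0.0746 loc [[ -0.  154.3]]
```

Grip with moderate force, then small test lift.

Call:
{"name": "step_arm", "arguments": {
  "deltas": [
    [0, 0, 0, 0, 0, 0, -0.3],
    [0, 0, 0, 0, 0, 0, -0.5],
    [0, 0, 0, 0, 0, 0, -1],
    [0, 0, 0, 0, 0, 0, -1],
    [0, 0, 0, 0, 0, 0, -1],
    [0, 0, 0, 0, 0, 0, -1]
  ],
  "squeeze": 30
}}

```text
time_s: 11.8
tcp_pos: [0.6647, 0.175, 0.046]
eef_rot: [-180.0, -0.0, 170.0]
contact_force: [-1.3, -0.1, 1.1]
gripper_width: 0.0321
```

Call:
{"name": "step_arm", "arguments": {
  "deltas": [
    [0, 0, 0, 0, 0, -5, -1],
    [0, 0, 0, 0, 0, -8, -1],
    [0, 0, 0, 0, 0, -8, -1],
    [0, 0, 0, 0, 0, 0, -1]
  ]
}}

```text
time_s: 12.2
tcp_pos: [0.6643, 0.1749, 0.0685]
eef_rot: [-180.0, -0.0, 170.0]
contact_force: [-1.1, 0.1, -3.0]
gripper_width: 0.0154
```

Run:
```python
from h import *
st();save(r.capture("scene"),"s6",(270,130,420,250),5)
```

```text
t 12.2 tcp [0.6643 0.1749 0.0685] rot [-1.7996e+02 -5.0000e-02  1.7000e+02] F [-1.1  0.1 -3. ] w 0.0154 loc [[  0.5 154.7]]
```

View pics/s6.png

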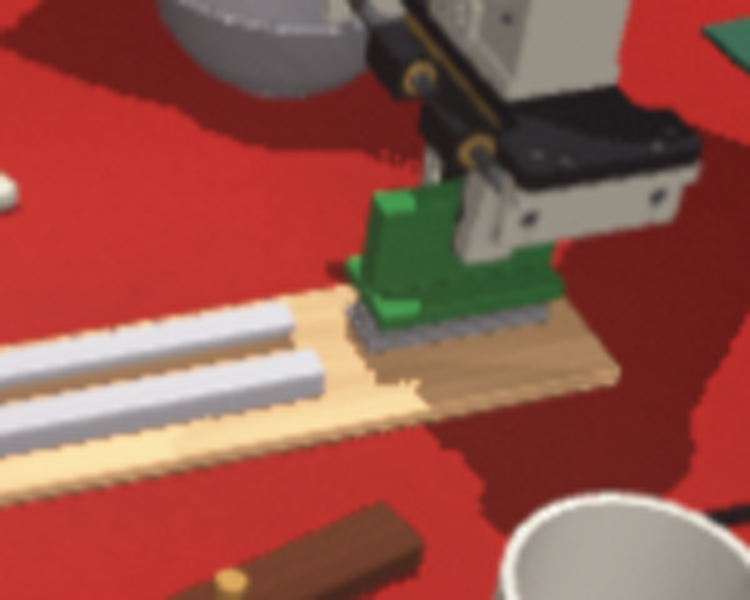

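Call:
{"name": "step_arm", "arguments": {
  "deltas": [
    [0, 0, 0, 0, 0, 3, -1],
    [0, 0, 0, 0, 0, 3, -1],
    [0, 0, 0, 0, 0, 0, -1]
  ]
}}

```text
time_s: 12.55
tcp_pos: [0.6629, 0.1745, 0.0603]
eef_rot: [-179.9, -0.2, 170.0]
contact_force: [0.1, 1.1, -3.8]
gripper_width: 0.0153
```

Call:
{"name": "step_arm", "arguments": {
  "deltas": [
    [0, 0, 0, 0, 0, 2, -1],
    [0, 0, 0, 0, 0, 0, -1]
  ]
}}

```text
time_s: 12.75
tcp_pos: [0.663, 0.1745, 0.0585]
eef_rot: [-179.9, -0.2, 170.0]
contact_force: [-1.2, -0.6, 0.0]
gripper_width: 0.0156
```

Call:
{"name": "step_arm", "arguments": {
  "deltas": [
    [0, 0, 0, 0, 0, 2, -1],
    [0, 0, 0, 0, 0, 0, -1]
  ]
}}

```text
time_s: 12.95
tcp_pos: [0.6633, 0.1746, 0.059]
eef_rot: [-179.9, -0.1, 170.0]
contact_force: [-0.4, -0.3, -2.4]
gripper_width: 0.0159
```

Call:
{"name": "step_arm", "arguments": {
  "deltas": [
    [0, 0, 0, 0, 0, 2, -1],
    [0, 0, 0, 0, 0, 2, -1],
    [0, 0, 0, 0, 0, 0, -1]
  ]
}}

```text
time_s: 13.25
tcp_pos: [0.6638, 0.1748, 0.0588]
eef_rot: [-179.9, 0.0, 170.1]
contact_force: [-0.1, -0.5, -3.3]
gripper_width: 0.0154
```

Run:
```python
from h import *
st();save(r.capture("scene"),"s7",(270,130,420,250),5)
```

```text
t 13.25 tcp [0.6638 0.1748 0.0588] rot [-1.7991e+02  2.0000e-02  1.7012e+02] F [-0.1 -0.5 -3.3] w 0.0154 loc [[1.000e-01 1.546e+02]]
```

View pics/s7.png

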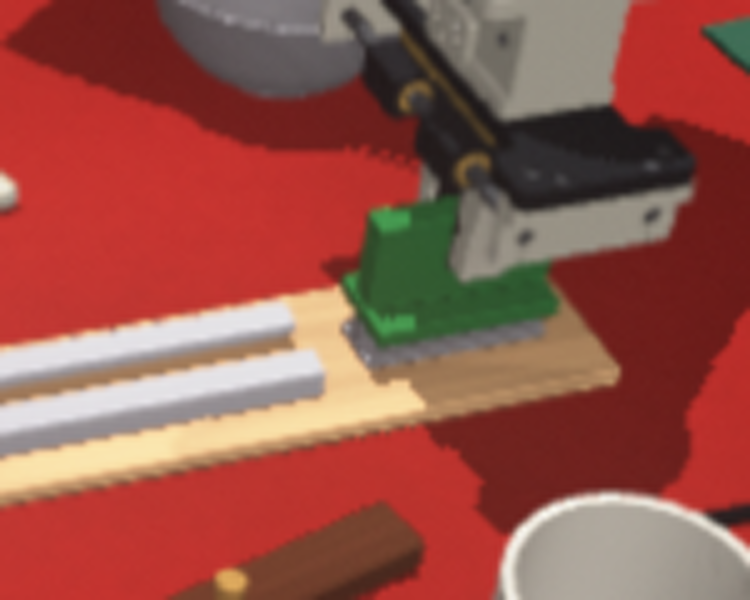

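Call:
{"name": "step_arm", "arguments": {
  "deltas": [
    [0, 0, 0, 0, 0, 0, -0.3],
    [0, 0, 0, 0, 0, 0, -0.3],
    [0, 0, 0, 0, 0, 0, -0.3],
    [0, 0, 0, 0, 0, 7, -0.3],
    [0, 0, 0, 0, 0, 6, -0.3],
    [0, 0, 0, 0, 0, 0, -0.3],
    [0, 0, 0, 0, 0, 0, -1],
    [0, 0, 0, 0, 0, 0, -1],
    [0, 0, 0, 0, 0, 0, -1],
    [0, 0, 0, 0, 0, 0, -1]
  ]
}}

```text
time_s: 14.3
tcp_pos: [0.6644, 0.1746, 0.0429]
eef_rot: [-179.9, 0.0, 170.1]
contact_force: [-0.4, 0.1, -1.3]
gripper_width: 0.0157
```

Call:
{"name": "step_arm", "arguments": {
  "deltas": [
    [0, 0, 0, 0, 0, 0, -1],
    [0, 0, 0, 0, 0, 0, -1],
    [0, 0, 0, 0, 0, 0, -1]
  ]
}}

```text
time_s: 14.6
tcp_pos: [0.6644, 0.1746, 0.0429]
eef_rot: [-179.9, 0.0, 170.1]
contact_force: [-0.9, 0.5, -1.0]
gripper_width: 0.0159
```

Call:
{"name": "step_arm", "arguments": {
  "deltas": [
    [0, 0, 0, 0, 0, -6, -1],
    [0, 0, 0, 0, 0, -15, -1],
    [0, 0, 0, 0, 0, -20, -1],
    [0, 0, 0, 0, 0, -20, -1],
    [0, 0, 0, 0, 0, -15, -1],
    [0, 0, 0, 0, 0, 0, -1]
  ]
}}

```text
time_s: 15.2
tcp_pos: [0.6637, 0.1744, 0.125]
eef_rot: [-179.8, -0.1, 170.1]
contact_force: [0.3, 0.5, -3.4]
gripper_width: 0.0159
```

Run:
```python
from h import *
st();save(r.capture("scene"),"s8",(270,80,420,200),5)
```

```text
t 15.2 tcp [0.6637 0.1744 0.125 ] rot [-1.7983e+02 -6.0000e-02  1.7009e+02] F [ 0.3  0.5 -3.4] w 0.0159 loc [[  0.  154.1]]
```

View pics/s8.png

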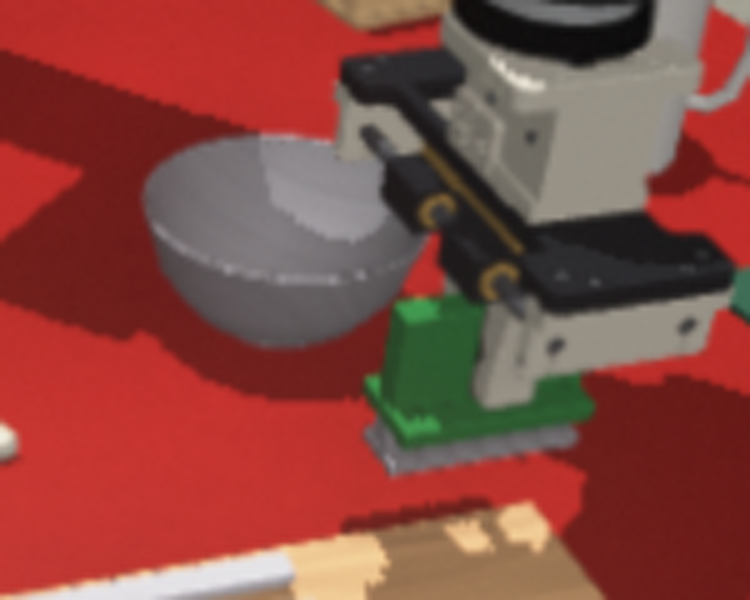

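Call:
{"name": "step_arm", "arguments": {
  "deltas": [
    [0, 0, 0, 5, -14, 0, -1],
    [0, 0, 0, 10, -28, 0, -1],
    [0, 0, 0, 10, -28, 0, -1],
    [0, 0, 0, 10, -28, 0, -1],
    [0, 0, 0, 10, -28, 0, -1],
    [0, 0, 0, 10, -28, 0, -1],
    [0, 0, 0, 10, -28, 0, -1],
    [0, 0, 0, 10, -28, 0, -1],
    [0, 0, 0, 10, -28, 0, -1],
    [0, 0, 0, 10, -28, 0, -1]
  ]
}}

```text
time_s: 16.25
tcp_pos: [0.5093, -0.0824, 0.1175]
eef_rot: [-179.5, -0.9, 170.2]
contact_force: [0.5, -1.5, -3.2]
gripper_width: 0.016
```

Call:
{"name": "step_arm", "arguments": {
  "deltas": [
    [0, 0, 0, 9, -26, -2, -1],
    [0, 0, -0.04, 9, -26, 0, -1],
    [0, 0, -0.04, 9, -26, 0, -1],
    [0, 0, -0.04, 8, -24, 0, -1],
    [0, 0, -0.04, 7, -20, 0, -1],
    [0, 0, 0, 3, -8, 0, -1],
    [0, 0, 0, 0, 0, 0, -1],
    [0, 0, 0, 0, 0, 0, -1]
  ]
}}

```text
time_s: 17.05
tcp_pos: [0.4348, -0.2143, 0.1171]
eef_rot: [-179.7, -1.5, 179.2]
contact_force: [0.7, 0.2, -2.2]
gripper_width: 0.0161
```

Run:
```python
from h import *
st();i=r.camera_info("wrist");save(r.capture("wrist"),"w9");save(r.capture("top"),"t9",(220,190,420,340),3.5)
```

```text
t 17.05 tcp [ 0.4348 -0.2143  0.1171] rot [-179.74   -1.49  179.21] F [ 0.7  0.2 -2.2] w 0.0161 loc [[-157.9 -268.4]]
```

View pics/w9.png

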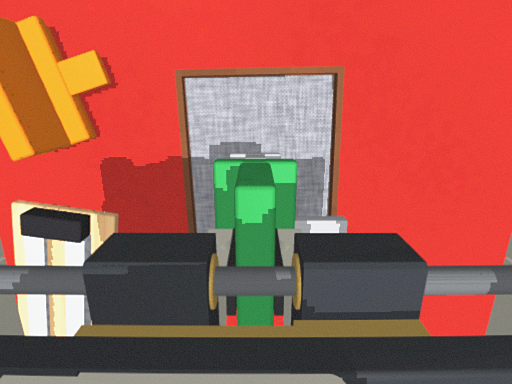

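View pics/t9.png

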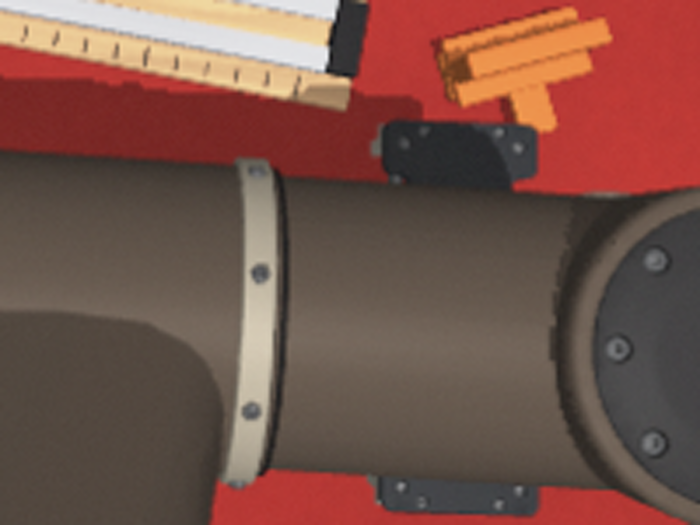

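Run:
```python
from h import *
i=r.camera_info("wrist")
print(ray(i,[[177,71],[343,67],[189,232],[332,214]],.014).round(4))
```

```text
[[ 0.4904 -0.31    0.014 ]
 [ 0.3635 -0.3116  0.014 ]
 [ 0.4904 -0.1775  0.014 ]
 [ 0.3655 -0.1914  0.014 ]]
```

Call:
{"name": "step_arm", "arguments": {
  "deltas": [
    [-0.005, -0.024, -0.012, -4, -1, 0, -1],
    [0, 0, 0, 0, 0, 0, -1],
    [0, 0, 0, 0, 0, 10, -1],
    [0, 0, 0, 0, 0, 15, -1],
    [0, 0, 0, 0, 0, 15, -1],
    [0, 0, 0, 0, 0, 8, -1],
    [0, 0, 0, 0, 0, 0, -1]
  ]
}}

```text
time_s: 17.85
tcp_pos: [0.4411, -0.2127, 0.0659]
eef_rot: [179.9, 0.1, -179.8]
contact_force: [-0.2, -0.2, -3.1]
gripper_width: 0.0158
```

Run:
```python
from h import *
st();save(r.capture("scene"),"s10",(110,130,260,240),5)
```

```text
t 17.85 tcp [ 0.4411 -0.2127  0.0659] rot [ 1.7994e+02  9.0000e-02 -1.7978e+02] F [-0.2 -0.2 -3.1] w 0.0158 loc [[-151.9 -265.7]]
```

View pics/s10.png

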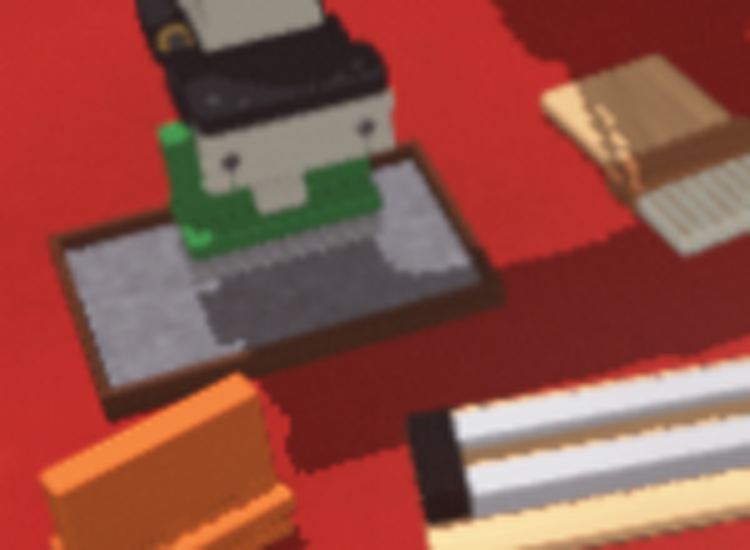

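Well over the tray. Lower slowly.

Call:
{"name": "step_arm", "arguments": {
  "deltas": [
    [0, 0, 0, 0, 0, 7, -1],
    [0, 0, 0, 0, 0, 7, -1],
    [0, 0, 0, 0, 0, 5, -1],
    [0, 0, 0, 0, 0, 2, -1],
    [0, 0, 0, 0, 0, 0, -1]
  ]
}}

```text
time_s: 18.4
tcp_pos: [0.4427, -0.2129, 0.0448]
eef_rot: [180.0, 0.3, -179.8]
contact_force: [0.0, 0.2, -3.4]
gripper_width: 0.0161
```

Call:
{"name": "step_arm", "arguments": {
  "deltas": [
    [0, 0, 0, 0, 0, 2, -1],
    [0, 0, 0, 0, 0, 0, -1]
  ]
}}

```text
time_s: 18.6
tcp_pos: [0.4429, -0.2129, 0.0429]
eef_rot: [180.0, 0.3, -179.8]
contact_force: [-0.3, 0.6, -2.5]
gripper_width: 0.0158
```

Call:
{"name": "step_arm", "arguments": {
  "deltas": [
    [0, 0, 0, 0, 0, 2, -1],
    [0, 0, 0, 0, 0, 0, -1]
  ]
}}

```text
time_s: 18.8
tcp_pos: [0.4432, -0.213, 0.041]
eef_rot: [180.0, 0.3, -179.7]
contact_force: [-1.4, -0.1, -3.5]
gripper_width: 0.016
```

Call:
{"name": "step_arm", "arguments": {
  "deltas": [
    [0, 0, 0, 0, 0, 2, -1],
    [0, 0, 0, 0, 0, 0, -1]
  ]
}}

```text
time_s: 19.0
tcp_pos: [0.4433, -0.213, 0.039]
eef_rot: [180.0, 0.3, -179.8]
contact_force: [0.2, 0.8, -3.0]
gripper_width: 0.0157
```

Call:
{"name": "step_arm", "arguments": {
  "deltas": [
    [0, 0, 0, 0, 0, 1.5, -1],
    [0, 0, 0, 0, 0, 0, -1]
  ]
}}

```text
time_s: 19.2
tcp_pos: [0.4438, -0.2131, 0.038]
eef_rot: [180.0, 0.4, -179.7]
contact_force: [0.6, -0.4, -2.6]
gripper_width: 0.0159
```

Call:
{"name": "step_arm", "arguments": {
  "deltas": [
    [0, 0, 0, 0, 0, 1.5, -1],
    [0, 0, 0, 0, 0, 1, -1],
    [0, 0, 0, 0, 0, 0, -1]
  ]
}}

```text
time_s: 19.5
tcp_pos: [0.4441, -0.213, 0.0382]
eef_rot: [-180.0, 0.4, -179.6]
contact_force: [0.4, 1.0, -2.0]
gripper_width: 0.0157
```

Run:
```python
from h import *
st();save(r.capture("scene"),"s11",(110,130,260,240),5)
```

```text
t 19.5 tcp [ 0.4441 -0.213   0.0382] rot [-179.96    0.42 -179.65] F [ 0.4  1.  -2. ] w 0.0157 loc [[-149.  -265.5]]
```

View pics/s11.png

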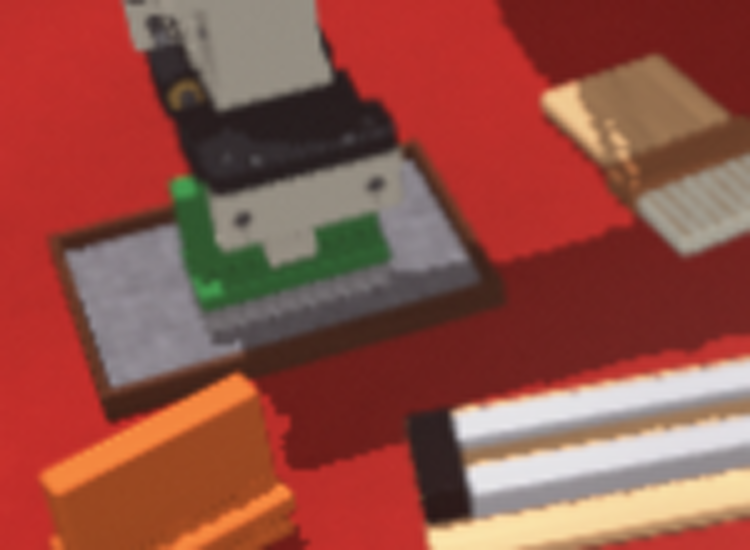

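Call:
{"name": "step_arm", "arguments": {
  "deltas": [
    [0, 0, 0, 0, 0, 0, -0.5],
    [0, 0, 0, 0, 0, 0, -0.3],
    [0, 0, 0, 0, 0, 0, -0.1],
    [0, 0, 0, 0, 0, 0, 0],
    [0, 0, 0, 0, 0, 0, 0],
    [0, 0, 0, 0, 0, 0, 0],
    [0, 0, 0, 0, 0, -10, 0],
    [0, 0, 0, 0, 0, -20, 0],
    [0, 0, 0, 0, 0, -30, 0],
    [0, 0, 0, 0, 0, -40, 0]
  ]
}}

```text
time_s: 20.55
tcp_pos: [0.4406, -0.2127, 0.1378]
eef_rot: [180.0, -0.1, -179.7]
contact_force: [1.5, -0.5, 0.0]
gripper_width: 0.044
```

Call:
{"name": "step_arm", "arguments": {
  "deltas": [
    [0, 0, 0, 0, 20, -30, 0],
    [0, 0, 0, 0, 40, 0, 0],
    [0, 0, 0, 0, 40, 0, 0],
    [0, 0, 0, 0, 40, 0, 0],
    [0, 0, 0, 0, 40, 0, 0],
    [0, 0, 0, 0, 20, 0, 0],
    [0, 0, 0, 0, 0, 0, 0]
  ]
}}

```text
time_s: 21.25
tcp_pos: [0.4433, -0.0069, 0.1822]
eef_rot: [179.9, 1.0, -179.8]
contact_force: [-0.5, -0.1, 0.5]
gripper_width: 0.0435
```

Run:
```python
from h import *
st();save(r.capture("scene"),"s12");save(r.capture("top"),"t12")
```

```text
t 21.25 tcp [ 0.4433 -0.0069  0.1822] rot [ 179.91    0.96 -179.8 ] F [-0.5 -0.1  0.5] w 0.0435 loc [[-185.5  -62.6]]
```

View pics/s12.png

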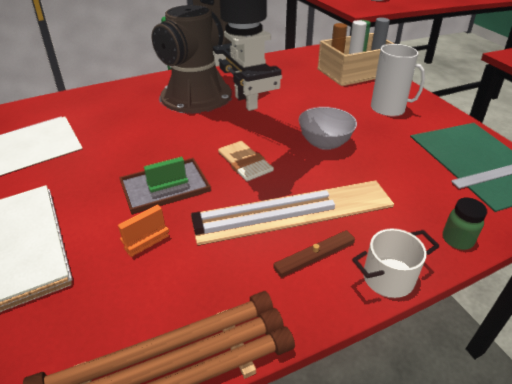

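View pics/t12.png

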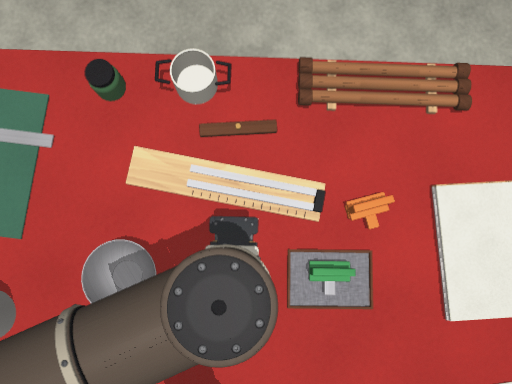

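The pictures show the stop upright in the tray (top view at (331,273)). Bowl, brush and weight are where they were, and the gripper is clear.

Run:
```python
from h import *
st();print(r.close_job())
```

```text
t 21.35 tcp [ 0.4432 -0.0085  0.182 ] rot [ 179.93    0.94 -179.87] F [ 0.2 -0.9 -0. ] w 0.0441 loc [[-185.3  -64.2]]
the job is handed in; nothing more can be done
None
```

I pushed the green stop along the track with the shut fingers until its foot was about 68 mm past the mouth. I then gripped the rib, lifted the stop off the ledge, lowered it onto the tray floor, released it and backed away. The job was handed in at 21.4 s.

**Last checks:** The final scene and top pictures show the stop upright on its foot inside the tray. The bowl, brush and paperweight appear unmoved by eye, though the arm hides part of the bowl and brush in the top view. The gripper is well clear. Contact forces in the readings I took stayed below about 4 N.

**What disagreed or went wrong:**
- **First grasp:** The jaws were still closing when I began the test lift, so they caught the rib too high. I lowered the stop back onto the ledge and gripped it again lower down.
- **Sideways position:** Early estimates from the cameras differed by up to 8 mm. Close wrist views settled it before the grasp.
- **Touchdown in the tray:** The force reading did not show it clearly. I judged it from the tool stopping at 38.2 mm, against an expected 37.9 mm, and from the picture.

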